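Refit both burrs of a coffee grinder

TASK

The coffee grinder has been brushed out: put its burrs back. First set the lower burr (the disc with the square hub) on the drive shaft so that it slips over the splines and sits fully home on the shaft's shoulder, then set the upper burr (the ring with the bridge grip) on top of it so that all three lugs drop fully home into the slots of the setting ring. Turn each burr lightly to and fro until it drops in, without dropping or forcing it, and leave the mug, brush and hopper where they are.

Things in the scene. Friction and masses are not known exactly. Their poses are not given: they have to be found in the camera images.
- grinder: coffee grinder, hopper off, fixed: aluminium body 172 deep, 132 wide, 140 high, drawer on its front (-x) face; on top a round burr chamber 80 wide, open upwards, floor at 144. Origin: on the worktop under the chamber's upright axis, z up; the body reaches from 74 before the axis to 98 behind it. Lower burr home: its origin 152.5 above this origin; upper burr home: 164 (all mm).
- shaft_shoulder (a point): on the chamber axis, on the drive shaft's shoulder (24 wide), 152.5 above the worktop, where the lower burr sits. Above it four splines (a plus in plan, 18 across, each 6 wide) to 165.5, then a round-nosed pin 9 thick to 177. The shaft stands at any angle (not measured; not shown by this point's axes), stiff to turn (0.12 N m) (all mm).
- ring_rim (a point): on the chamber axis, level with the setting ring's metal rim, 180 above the worktop; ring 80 inside, 104 outside. In the rim three slots at 120 degrees, 14 wide, 8 deep, open above and to both sides. Axes as the grinder's: one slot lies along +x, give or take 0.45 rad, as the ring is set (not measured); the ring is stiff to turn (0.6 N m) (all mm).
- lower_burr: lower burr, steel, 0.16 kg, hub up: toothed disc 68 across, 10 thick, square hub 26 x 26 (sides along its x and y) rising to 28 above the underside. Plus-shaped bore right through along x and y, 20 across, arms 7.8 wide: fits the splines each quarter turn, else it rests on their ends 13 too high. Grasp the hub from above. Origin: centre of the underside, z up (all mm).
- upper_burr: upper burr, teeth down, 0.16 kg: dark steel ring, 77 outside, 46 inside, 13 high, three lugs at 120 degrees (one along +x), 10 wide, out to 47 from the centre, 8 to 13 above the underside. Off the slots they rest on the rim, 8 too high. Grasp the black bridge bar over the centre: 10 thick (x), 68 long (y), 27 to 39 above the underside. Origin: centre of the underside, z up (all mm).
- mug_1: yellow mug, 92 wide (127 with the handle), 95 high; stays where it is. Origin: about the centre of the underside (all mm).
- brush: cleaning brush, 150 long along its x, lying; stays where it is. Origin: middle of the underside (all mm).
- hopper: the grinder's clear bean hopper with black lid, 132 wide at the top, 124 high, standing on its neck; stays where it is. Origin: centre of the underside (all mm).

How it is judged:
On the way, in this order (a step that is already met when the one before it is completed fails the run):
1. the lower burr is home on the shaft's shoulder, over the splines (z of lower_burr in the frame of grinder between 0.1485 and 0.1555 m and horizontal distance between lower_burr and grinder below 0.004 m and angle between lower_burr's own z axis and vertical below 0.06 rad), for 0.2 s.
2. the upper burr is home, its lugs in the slots of the setting ring (all of step 1 and z of upper_burr in the frame of grinder between 0.16 and 0.167 m and horizontal distance between upper_burr and grinder below 0.004 m and angle between upper_burr's own z axis and vertical below 0.06 rad), for 0.2 s.
At the end, for the whole second after the job is handed in: Both burrs are home: lower burr on the shaft's shoulder and upper burr with its lugs on the slot floors (each within 3 mm in height), within 4 mm of the chamber axis, level within 0.06 rad, let go and at rest (all of step 2 and linear speed of each of lower_burr, upper_burr below 0.02 m/s); the robot touches nothing.
It fails at once if lower burr forced: more than 60 N against the grinder (contact force between lower_burr and grinder above 60 N).
It fails at once if upper burr forced: more than 60 N against the grinder (contact force between upper_burr and grinder above 60 N).
It fails at once if the mug, brush or hopper shifted by more than 30 mm (distance of any of mug_1, brush, hopper from where it was at the start of the episode above 0.03 m).
It also fails if it takes over 70 s, if anything falls off the work surface, if the arm or the gripper's body presses on something with over 40 N, if the wrist force passes 120 N, or if a joint passes its speed limit or range.

ROBOT

A 6-joint arm with a two-finger parallel gripper is mounted at the origin on a cart in front of the work surface, level with it; the furniture and walls round the work are solid. World frame = base frame: x ahead of the robot, y to its left, z up, the work surface at z = 0. Lengths are in m, angles in rad, forces in N, time in s.
With the tool pointing down it reaches from about 0.275 to 0.75 m from the base axis. Payload 10.2 kg.
Tool frame: the origin (TCP) lies on the centre line of the jaws, within the pads' length; the fingertips stand 19 mm ahead of it and the grasp point (between the pads) is the TCP (r.tcp_to_tips is the distance from the TCP to the fingertips, in m); z points along the fingers, y is the line along which they close (so a half turn about z gives the same grasp; the last joint's range is limited). The gripper opens to 88 mm and grips with 3 to 60 N. Pads are 18 mm wide; open, the fingers measure 123 mm over their backs; the gripper's body (75 mm by 187 mm) begins 45 mm behind the grasp point.
Start: joints at [1.047, 0.313, 1.498, -0, 1.331, -0.223], TCP at [0.156, 0.501, 0.232] pointing down, gripper open.
Joint ranges: [-2.94, 2.94], [-0.97, 2.17], [0.19, 2.56], [-1.23, 4.37], [0.02, 3.11], [-2.88, 2.88]. Speed limits (rad/s): [2.39, 2.39, 3.01, 3.14, 3.14, 3.14].

INTERFACE

Orientations are given as a 3x3 rotation matrix whose columns are the frame's x, y, z axes.
In Python, from station import r gives the robot as it stands. Calls block until the motion is done:
- r.movep(position, orientation): joint-space move of the TCP to a pose.
- r.servo_line(position, ori=None, velocity=0.15, force_limit=None): straight line of the TCP; ori=None keeps the orientation; velocity is the mean speed in m/s. With force_limit (N) it stops when the force on the tool has changed by that much, and returns True; else False.
- r.goto_joints(angles): joint-space move.
- r.move_gripper(opening, force=None): finger opening in m; force is the grip in N (None keeps the last); returns when the fingers have stopped.
- r.hold(seconds).
- r.inverse_kinematics(position, orientation): joint angles nearest the present ones, or None.
- r.camera(name): name is "side" or "top" or "wrist"; returns a dict with "img" (420x560x3 uint8, red, green, blue), "intrinsics" (3x3 intrinsics, pixels), "R" (3x3) and "t" (3): a world point X has camera coordinates R X + t; the wrist camera has in their place "tool_from_camera" (4x4, takes a point from camera to tool coordinates, whose origin is the TCP and whose axes are the flange's). Camera axes: x right, y down, z forward; pixel columns grow to the right and rows downward; lengths in m; the calibration is good to about 2 mm. A picture is of the moment at which its call begins: read the wrist's pose just before it. There is no depth.
A pose or a line that the arm cannot do raises r.IKError and nothing moves.
- r.sign_off(): hands the job in; it is judged then, once.
Readings, each from a call of its own:
- r.get_time(): time.
- r.get_q(): joint angles.
- r.get_joint_velocities(): joint speeds.
- r.get_effort(): joint torques, N m.
- r.get_position(): TCP position.
- r.get_eef_rot(): TCP orientation.
- r.get_contact_force(): force on the tool from outside, world axes, zero at the start.
- r.get_wrist_torque(): the same for the moment, N m.
- r.get_width(): finger opening in m.
- r.get_gripper_force(): force on a finger pad.
Only numpy, scipy, OpenCV 4.12 (cv2) and the standard library are available. Lean on these libraries where they do the work, as an engineer would, in place of code of your own. Each camera call takes 0.05 s, during which the arm holds its last target. There are 200 camera calls.

## Working session

There is one attempt and no reset: what is moved stays moved. The work goes in short steps, each a Python script; the robot and the scene stay as the last script left them, time stands still between calls to the robot, and variables do not carry over. Pictures are saved under pics/ and viewed, at most 10 in all, crops included, and the job is handed in when it is done.

```bash
mkdir -p pics; ls; python3 - <<'E'
from station import r
import cv2,numpy as np
for n in("top","side"):
    c=r.camera(n); cv2.imwrite(f"pics/{n}0.png",cv2.resize(c["img"],None,fx=1.42,fy=1.42,interpolation=cv2.INTER_CUBIC)[:,:,::-1])
    np.savez(n+"cal",K=c["intrinsics"],R=c["R"],t=c["t"]); print(n,-c["R"].T@c["t"],c["intrinsics"][0,0])
E
```

```text
pics
top [0.39630289 0.02365308 1.04240243] 382.80036603197055
side [ 0.219213   -0.47154106  0.83758332] 387.73504242884604
```

View pics/top0.png

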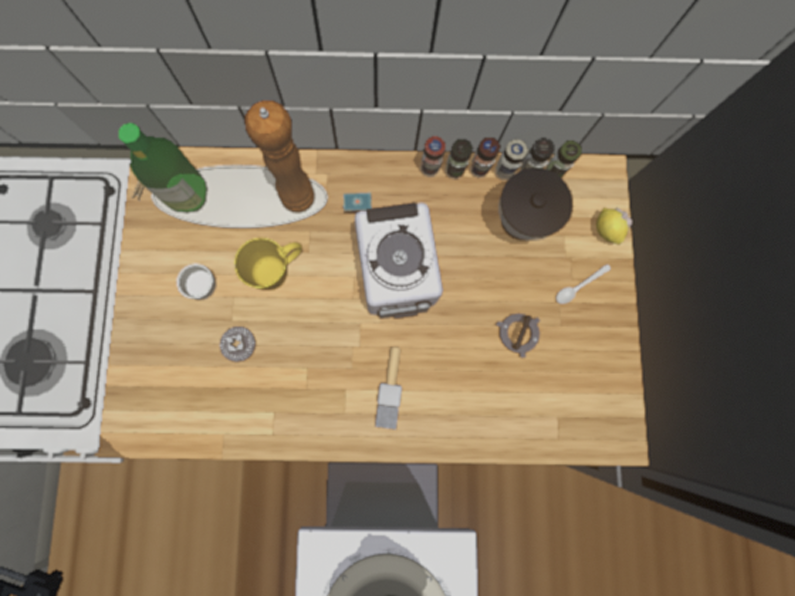

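View pics/side0.png

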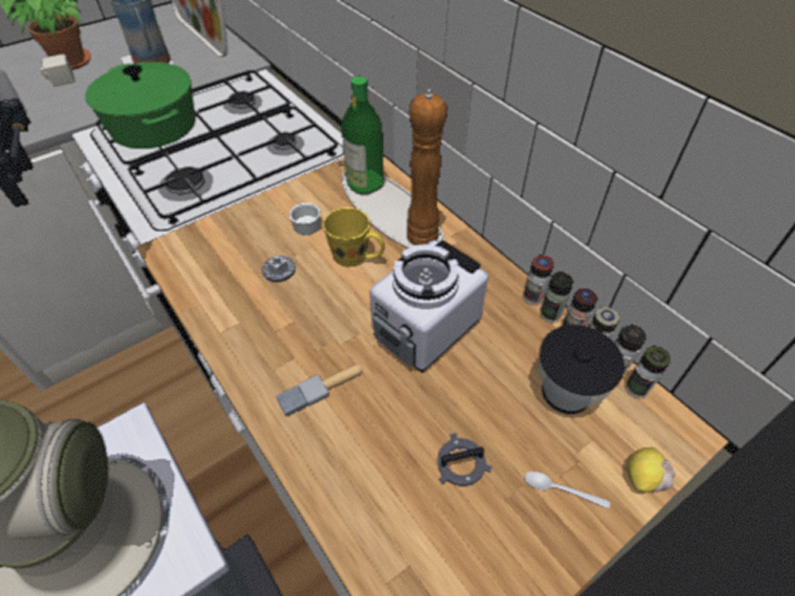

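The top view shows the lower burr at (238,343), the upper burr at (520,333) and the chamber at (400,256). Next I'll take wrist close-ups of all three in one pass.

```bash
cat > h.py <<'E'
from station import r
import numpy as np, cv2
def down(a):  # tool z down, tool y axis (closing line) at world angle a
    y=np.array([np.cos(a),np.sin(a),0]); z=np.array([0,0,-1.]); return np.column_stack([np.cross(y,z),y,z])
def ray(uv,K,Rwc,o,z):
    d=Rwc@np.linalg.inv(K)@np.array([uv[0],uv[1],1.]); return o+d*(z-o[2])/d[2]
def top(uv,z,n="top",s=1.42):
    c=np.load(n+"cal.npz"); return ray(np.array(uv)/s,c["K"],c["R"].T,-c["R"].T@c["t"],z)
def wpic(name):
    p=r.get_position();R=r.get_eef_rot();c=r.camera("wrist");T=c["tool_from_camera"]
    cv2.imwrite(f"pics/{name}.png",c["img"][:,:,::-1])
    np.savez(name,K=c["intrinsics"],Rwc=R@T[:3,:3],o=p+R@T[:3,3])
def wpix(name,uv,z):
    c=np.load(name+".npz"); return ray(uv,c["K"],c["Rwc"],c["o"],z)
def wproj(name,X):
    c=np.load(name+".npz"); q=c["K"]@(c["Rwc"].T@(np.array(X)-c["o"])); return q[:2]/q[2]
E
python3 - <<'E'
from h import *
print(r.get_eef_rot().round(2)); c=r.camera("wrist");print(c["tool_from_camera"].round(3),c["intrinsics"][0,0])
L=top((238,343),.02);U=top((520,333),.03);G=top((400,256),.17)
print(L,U,G, top((279,265),.028,"side"),top((462,458),.039,"side"),top((426,272),.177,"side"))
for a in(0,np.pi/2,-np.pi/2):
  for P in(L,U,G): 
    q=r.inverse_kinematics([P[0],P[1],.3],down(a)); print(a,None if q is None else np.round(q,2))
E
```

```text
[[-0.96  0.3  -0.  ]
 [ 0.3   0.96 -0.  ]
 [ 0.   -0.   -1.  ]]
[[-0.001 -0.965 -0.26   0.066]
 [ 1.    -0.001 -0.    -0.001]
 [-0.    -0.26   0.965 -0.152]
 [ 0.     0.     0.     1.   ]] 373.0900239922471
[0.47906896 0.28354906 0.02      ] [ 0.50532893 -0.24377189  0.03      ] [ 0.6145407  -0.01231162  0.17      ] [0.47946105 0.27563043 0.028     ] [ 0.50259662 -0.2525824   0.039     ] [ 0.61417995 -0.01847139  0.177     ]
0 [ 0.32  0.35  1.27 -0.    1.52  0.32]
0 [-0.66  0.36  1.26 -0.    1.52 -0.66]
0 [-0.21  0.49  1.07 -0.    1.58 -0.21]
1.5707963267948966 [ 0.32  0.35  1.27 -0.    1.52 -1.25]
1.5707963267948966 [-0.66  0.36  1.26 -0.    1.52 -2.23]
1.5707963267948966 [-0.21  0.49  1.07 -0.    1.58 -1.78]
-1.5707963267948966 [ 0.32  0.35  1.27 -0.    1.52  1.89]
-1.5707963267948966 [-0.66  0.36  1.26 -0.    1.52  0.91]
-1.5707963267948966 [-0.21  0.49  1.07 -0.    1.58  1.36]
```

```bash
python3 - <<'E'
from h import *
D=down(0)
r.movep([.614,-.015,.29],D); wpic("g1")
r.movep([.503,-.248,.16],D); wpic("u1")
r.movep([.50,-.02,.29],D); r.movep([.479,.28,.15],D); wpic("l1")
print(r.get_time())
t=np.hstack([cv2.resize(cv2.imread(f"pics/{n}.png")[60:360,130:430],(600,600),interpolation=cv2.INTER_CUBIC) for n in("g1",)])
cv2.imwrite("pics/g1c.png",t)
for n in("u1","l1"): cv2.imwrite(f"pics/{n}c.png",cv2.resize(cv2.imread(f"pics/{n}.png"),(800,600),interpolation=cv2.INTER_CUBIC))
E
```

```text
6.1583
```

View pics/g1c.png

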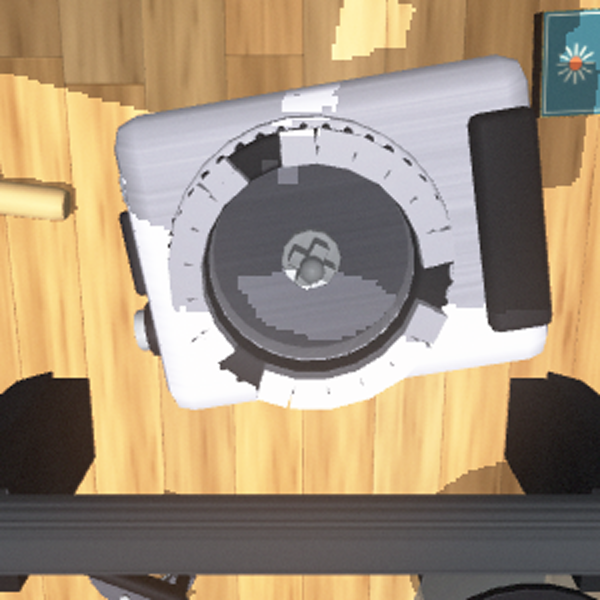

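View pics/u1c.png

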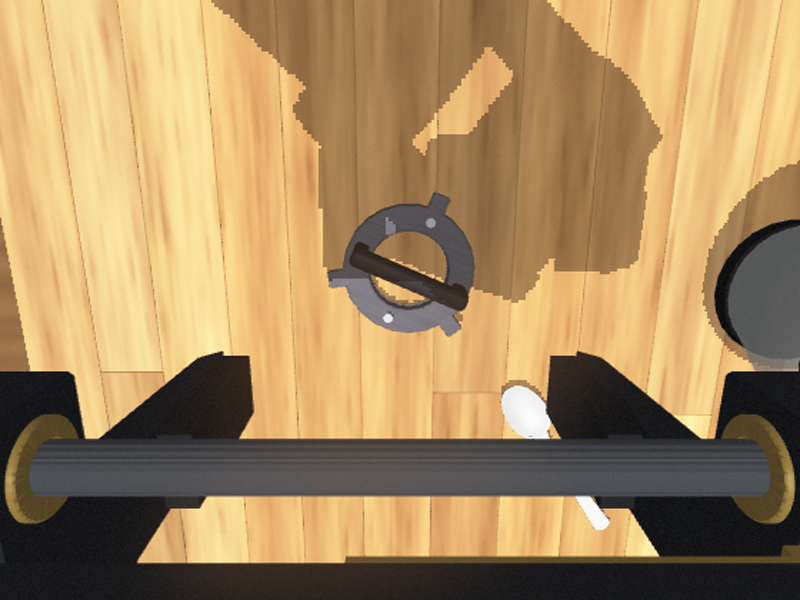

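View pics/l1c.png

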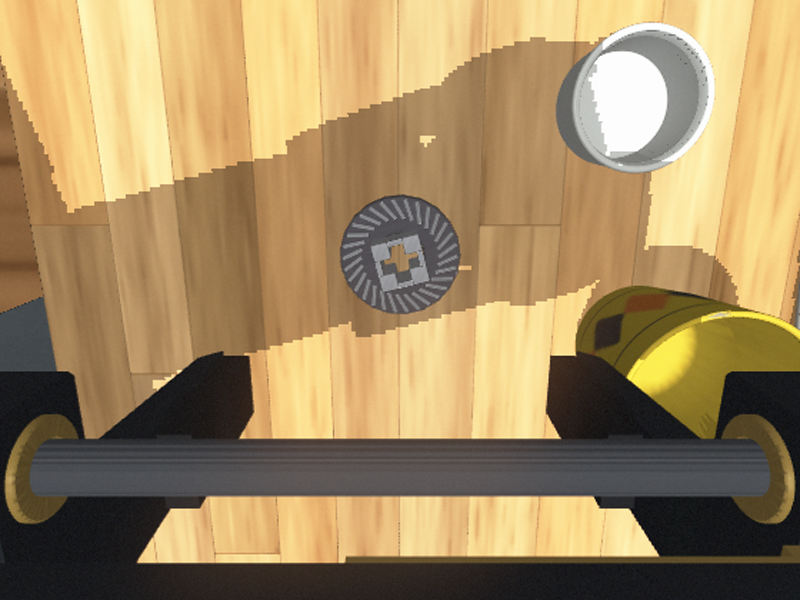

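The grinder view shows slots near crop pixels (262,158), (432,287) and (242,367), with the pin top at (312,268). In the lower burr view the hub corners are about (371,243), (417,236), (428,284) and (380,292). In the upper burr view the bar ends are (360,253) and (460,297), and the lugs are (438,203), (337,277) and (453,325). I'll enlarge the shaft and compute positions.

```bash
python3 - <<'E'
from h import *
im=cv2.imread("pics/g1.png")[165:215,260:310]
im=cv2.resize(im,(600,600),interpolation=cv2.INTER_CUBIC)
cv2.imwrite("pics/shaft.png",im)
g=lambda u,z:wpix("g1",(130+u[0]/2,60+u[1]/2),z)[:2]
S=np.array([g(p,.176) for p in((262,158),(432,287),(242,367))]); c=S.mean(0); print("slots c",c,"ang",[np.arctan2(*(s-c)[::-1]) for s in S],np.linalg.norm(S-c,axis=1))
print("pin",g((312,268),.175))
f=lambda n,u,z:wpix(n,np.array(u)*.7,z)[:2]
H=np.array([f("l1",p,.028) for p in((371,243),(417,236),(428,284),(380,292))]);print("hub",H.mean(0),[np.arctan2(*(H[(i+1)%4]-H[i])[::-1])for i in range(4)],np.linalg.norm(H-np.roll(H,1,0),axis=1))
print("disc",f("l1",(401,254),.008))
B=np.array([f("u1",p,.039) for p in((353,248),(466,301))]);print("bar",B.mean(0),np.arctan2(*(B[1]-B[0])[::-1]),np.linalg.norm(B[1]-B[0]))
L=np.array([f("u1",p,.013) for p in((440,195),(330,280),(456,330))]);print("lugs",L.mean(0),np.linalg.norm(L-L.mean(0),axis=1),[np.arctan2(*(s-L.mean(0))[::-1]) for s in L])
E
```

```text
slots c [ 0.61911993 -0.01263818] ang [np.float64(1.9748036313602981), np.float64(-0.11593916337772193), np.float64(-2.195505579242468)] [0.0453969  0.04452847 0.04511108]
pin [ 0.61911116 -0.01087556]
hub [0.48017516 0.28762032] [np.float64(0.15012042932719769), np.float64(-1.3403956157102987), np.float64(-2.9731509732198047), np.float64(1.735544422013586)] [0.02670511 0.02415074 0.02631297 0.02587461]
disc [0.48129103 0.28918995]
bar [ 0.51012479 -0.24456465] -0.4469634418712023 0.06614598309881366
lugs [ 0.50975561 -0.24762311] [0.04579509 0.04581781 0.04613086] [np.float64(1.1866941255708021), np.float64(-3.010283644933247), np.float64(-0.9113692022119846)]
```

View pics/shaft.png

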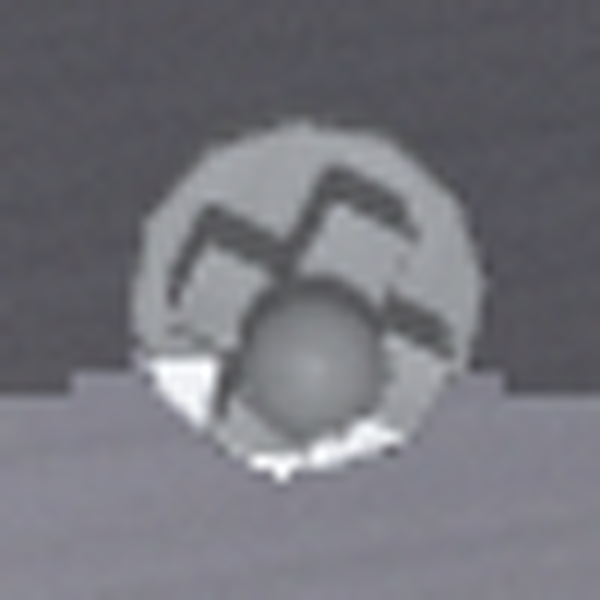

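```bash
python3 - <<'E'
from h import *
g=lambda u,z:wpix("g1",(260+u[0]/12,165+u[1]/12),z)[:2]
print("shoulder",g((307,300),.1525),"pin",g((315,360),.1725))
for a,b in(((205,210),(285,265)),((335,175),(415,230)),((385,300),(455,345)),((290,265),(330,180))):
    d=g(b,.16)-g(a,.16); print(np.arctan2(d[1],d[0]))
print("mug",top((262,265),.095))
W=1.745; D=down(W)
r.move_gripper(.06,10)
r.movep([.4805,.288,.08],D)
print(r.servo_line([.4805,.288,.032],velocity=.1,force_limit=8))
r.move_gripper(.015,12); print(r.get_width())
r.servo_line([.4805,.288,.05],velocity=.1)
r.servo_line([.42,.2,.05],velocity=.15)
print(r.servo_line([.42,.2,.0322],velocity=.04,force_limit=4),r.get_position())
r.move_gripper(.05); r.servo_line([.42,.2,.075],velocity=.15)
D=down(W-np.pi/2); r.movep([.42,.2,.075],D)
print(r.servo_line([.42,.2,.032],velocity=.1,force_limit=8))
r.move_gripper(.015,12); print(r.get_width())
r.move_gripper(.05)
r.servo_line([.42,.2,.15],velocity=.2); r.movep([.42,.2,.15],down(0)); wpic("l2")
im=cv2.imread("pics/l2.png")[100:250,200:350]; cv2.imwrite("pics/l2c.png",cv2.resize(im,(600,600),interpolation=cv2.INTER_CUBIC))
print(r.get_position(),r.get_time(), wproj("l2",[.42,.2,.028]))
E
```

```text
shoulder [ 0.61916296 -0.01288552] pin [ 0.61934525 -0.01222295]
-0.6104008349802086
-0.6069589708240857
-0.5784928599160635
1.1425915587306381
mug [0.61247255 0.23075201 0.095     ]
False
0.015168185433188559
False [0.42000477 0.20003366 0.03210618]
False
0.014939761363967989
[0.41966621 0.19989881 0.14917747] 16.975 [279.96073074 196.17056676]
```

View pics/l2c.png

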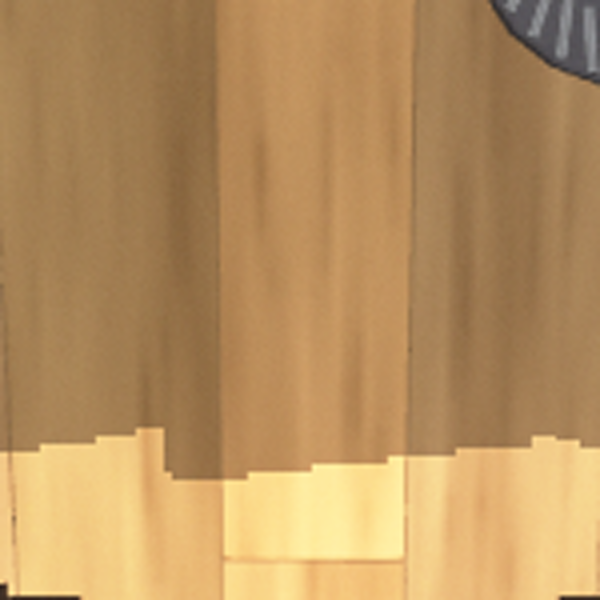

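The crop shows the burr at the upper right, not under the tool, so the grasp closed on nothing. I'll look at the whole frame.

View pics/l2.png

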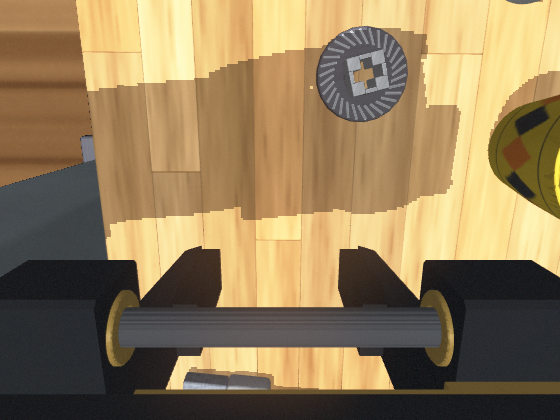

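```bash
python3 - <<'E'
from h import *
print(wpix("l2",(367,74),.028),wpix("l2",(362,74),.006),wproj("l1",[.4805,.288,.028]),np.load("l1.npz")["o"],r.get_eef_rot().round(3))
H=np.array([wpix("l2",p,.028)[:2] for p in((345,58),(384,50),(389,90),(352,97))]);print(H.mean(0),[np.arctan2(*(H[(i+1)%4]-H[i])[::-1])for i in range(4)],np.linalg.norm(H-np.roll(H,1,0),axis=1))
E
```

```text
[0.47982201 0.28702578 0.028     ] [0.48090488 0.28872765 0.006     ] [279.74390214 184.33795828] [0.48027464 0.34489315 0.30243671] [[-0.004  1.    -0.002]
 [ 1.     0.004 -0.   ]
 [-0.    -0.002 -1.   ]]
[0.48016081 0.28701559] [np.float64(0.1942192953112365), np.float64(-1.36307301011), np.float64(-2.957061215586278), np.float64(1.807391706730326)] [0.0263074  0.02676342 0.02653816 0.02600853]
```

```bash
python3 - <<'E'
from h import *
print(r.tcp_to_tips, r.get_width())
X,Y=.480,.2875
r.move_gripper(.06,10); print(r.get_width())
r.movep([X,Y,.08],down(1.745)); print(r.get_position())
print(r.servo_line([X,Y,.032],velocity=.1,force_limit=8)); print(r.get_position(),r.get_eef_rot().round(3).tolist(),r.get_contact_force())
c=r.camera("side")["img"]
u=c[130:250,130:290]; cv2.imwrite("pics/s2.png",cv2.resize(u,(800,600),interpolation=cv2.INTER_CUBIC)[:,:,::-1])
E
```

```text
0.019 0.04974014529711269
0.060238432069330924
[0.48004532 0.28739215 0.08018325]
False
[0.48026283 0.28757911 0.03241534] [[-0.985, -0.173, 0.001], [-0.173, 0.985, 0.0], [-0.001, 0.0, -1.0]] [-0.5968071   0.85137947  1.15263135]
```

View pics/s2.png

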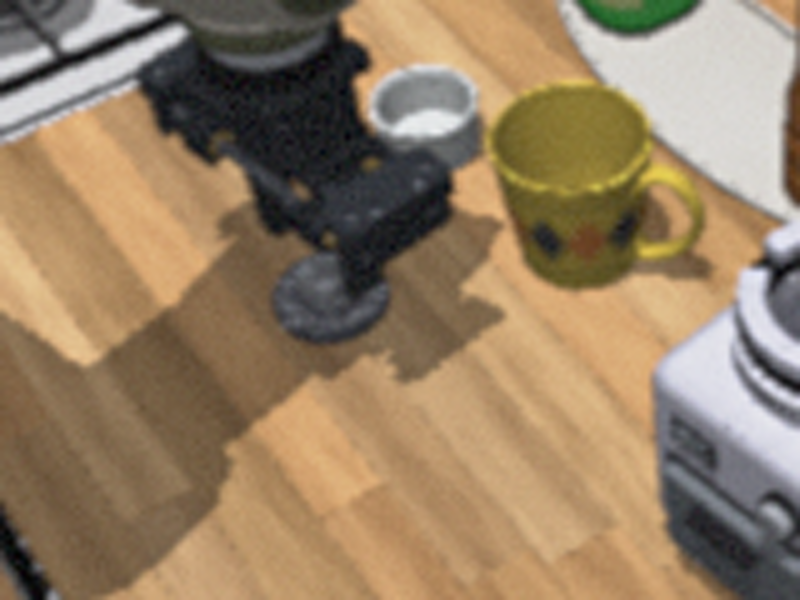

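```bash
python3 - <<'E'
from h import *
c=np.load("sidecal.npz")
def P(X):
    q=c["K"]@(c["R"]@np.array(X)+c["t"]); q=q[:2]/q[2]; return ((q-[130,130])*5).round()
d=np.array([-.173,.985,0])*.03
for s in(-1,1):
    for z in(.013,.032,.077): print(s,z,P(np.array([.4803,.2876,z])+s*d))
print("hubtop",P([.4803,.2876,.028]),"disc",P([.4803,.2876,.005]))
E
```

```text
-1 0.013 [361. 314.]
-1 0.032 [356. 292.]
-1 0.077 [343. 236.]
1 0.013 [295. 262.]
1 0.032 [290. 240.]
1 0.077 [275. 183.]
hubtop [323. 270.] disc [330. 297.]
```

The fingertips look about 20 mm higher than I expected, so I'll lower gently to touch and find where they really are.

```bash
python3 - <<'E'
from h import *
h=r.servo_line([.480,.2875,.010],velocity=.03,force_limit=4); p=r.get_position(); print(h,p,r.get_contact_force())
r.servo_line(p+[0,0,.002 if h else 0.0],velocity=.03)
r.move_gripper(.015,12); print(r.get_width(),r.get_gripper_force(),r.get_position())
E
```

```text
False [0.48008573 0.28755461 0.01012521] [ 0.57195169 -0.22101902  0.14615557]
0.026479893398703186 11.674038261458008 [0.48010467 0.28762472 0.01014861]
```

```bash
python3 - <<'E'
from h import *
X,Y=.4801,.2876
r.move_gripper(.045)
h=r.servo_line([X,Y,-.012],velocity=.04,force_limit=4); zt=r.get_position()[2]; print(h,zt)
zg=zt+.003; r.servo_line([X,Y,zg],velocity=.05)
r.move_gripper(.015,15); print(r.get_width())
r.servo_line([X,Y,zg+.015],velocity=.1)
r.servo_line([.42,.2,zg+.015],velocity=.15)
print(r.servo_line([.42,.2,zg+.0005],velocity=.04,force_limit=4),r.get_position()[2])
r.move_gripper(.045); r.servo_line([.42,.2,zg+.04],velocity=.15)
r.movep([.42,.2,zg+.04],down(1.745-np.pi/2))
print(r.servo_line([.42,.2,zg],velocity=.08,force_limit=8))
r.move_gripper(.015,15); print(r.get_width(),r.get_position()); p=r.get_position()
r.move_gripper(.045)
r.servo_line([.42,.2,.15],velocity=.2)
c=np.load("l1.npz"); 
r.movep([p[0]-.001,p[1]-.0076,.15],down(0)); r.hold(.1); wpic("l3"); print(r.get_position())
a=cv2.imread("pics/l1.png",0); b=cv2.imread("pics/l3.png",0)
t=a[150:215,250:310]; m=cv2.matchTemplate(b[100:270,180:380],t,cv2.TM_CCOEFF_NORMED); _,v,_,loc=cv2.minMaxLoc(m)
s=np.array([loc[0]+180-250,loc[1]+100-150]); print(v,s)
u=np.array([399.,263.75])*.7+s; print("camera says",wpix("l3",u,.028)[:2],"disc",wpix("l3",np.array([401,254])*.7+s,.008)[:2],"true",p[:2],r.get_time())
E
```

```text
True 0.003519207054262851
0.026512694000438344
True 0.006203539781343092
False
0.02605421509011495 [0.42019208 0.20006366 0.00684678]
[0.41905542 0.19260542 0.14955219]
0.6785950660705566 [1 3]
camera says [0.41982097 0.19917375] disc [0.42094749 0.20042181] true [0.42019208 0.20006366] 29.3167
```

The tips stand about 6.5 mm ahead of the TCP. Camera bias is under 1 mm, so I can insert the lower burr now.

```bash
cat >> h.py <<'E'
def insert(C,a0,zhome,offs,zhigh,vel=.03,lim=6):
    """offs: list of (dx,dy,da). returns final pose, or None"""
    for dx,dy,da in offs:
        P=np.array([C[0]+dx,C[1]+dy,0]); 
        p=r.get_position(); r.movep([P[0],P[1],max(p[2]+.0015,0) if p[2]<zhigh else zhigh],down(a0+da))
        h=r.servo_line([P[0],P[1],zhome],velocity=vel,force_limit=lim)
        z=r.get_position()[2]; print((dx,dy,da),h,round(z-zhome,4),r.get_contact_force().round(1),round(r.get_time(),1))
        if z-zhome<.002: return P[:2],a0+da
    return None
E
python3 - <<'E'
from h import *
x,y=.4202,.2001; a=.174
r.movep([x,y,.06],down(a)); r.servo_line([x,y,.0068],velocity=.1,force_limit=8)
r.move_gripper(.015,20); print(r.get_width(),r.get_position()[2])
r.servo_line([x,y,.22],velocity=.3); C=(.6192,-.0124)
r.movep([*C,.215],down(-.56)); r.servo_line([*C,.188],velocity=.1)
print(insert(C,-.56,.159,[(0,0,d) for d in(0,.08,-.08,.16,-.16)],.188))
E
```

```text
0.025612802597210493 0.0072384014076138925
(0, 0, 0) True 0.0114 [-0.6  0.4 -2.6] 34.1
(0, 0, 0.08) True 0.0006 [-1.4  0.7  4.8] 34.8
(array([ 0.6192, -0.0124]), -0.48000000000000004)
```

```bash
python3 - <<'E'
from h import *
r.move_gripper(.035); print(r.get_width(),r.get_contact_force().round(1))
p=r.get_position(); r.servo_line([p[0],p[1],.25],velocity=.2)
x,y=.510,-.2465; a=1.165-np.pi
r.move_gripper(.04); r.movep([x,y,.10],down(a)); print(r.servo_line([x,y,.031],velocity=.1,force_limit=8))
r.move_gripper(.004,20); print(r.get_width(),r.get_position())
r.servo_line([x,y,.26],velocity=.25); C=(.6192,-.0124); A=-.112+2*np.pi/3-np.pi
r.movep([*C,.245],down(A)); r.servo_line([*C,.218],velocity=.1)
o=[(0,0,d) for d in(0,.06,-.06,.12)]
print(insert(C,A,.195,o,.218))
E
```

```text
0.03486788793799138 [-0.3 -0.7 -0.1]
False
0.008273221053796012 [ 0.51007427 -0.2465787   0.03117359]
(0, 0, 0) True 0.0 [-1.1  1.1  5.4] 42.1
(array([ 0.6192, -0.0124]), -1.159197551196598)
```

```bash
python3 - <<'E'
from h import *
r.move_gripper(.035); p=r.get_position(); r.servo_line([p[0],p[1],.29],velocity=.2)
r.movep([.614,-.015,.29],down(0)); wpic("g2")
cv2.imwrite("pics/g2c.png",cv2.resize(cv2.imread("pics/g2.png")[60:360,130:430],(600,600),interpolation=cv2.INTER_CUBIC)); print(r.get_time())
E
```

```text
44.45
```

View pics/g2c.png

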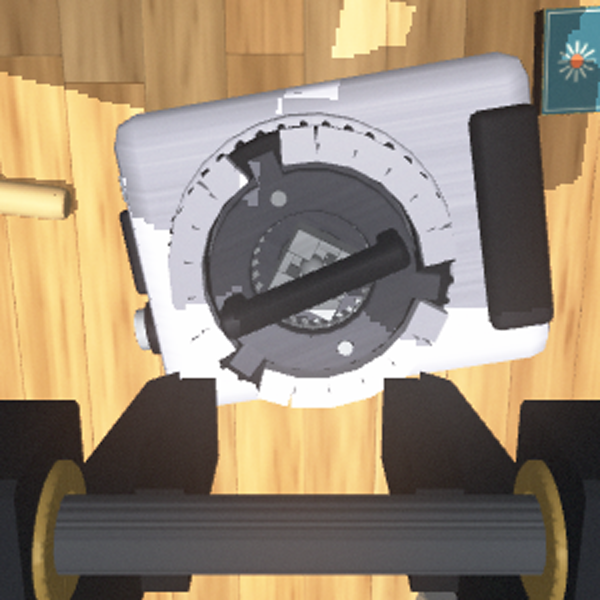

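All three lugs sit in the slots, at (262,165), (430,288) and (248,362). The ring is level and the gripper is clear, so I'm handing in.

```bash
python3 -c "
from station import r
print(r.sign_off())"
```

```text
the job is handed in; nothing more can be done
None
```

Both burrs are in and the job is handed in at about 44 s: the lower burr stopped within 1 mm of home on the shaft's shoulder, and the last picture shows the upper burr's three lugs in the setting ring's slots; no verdict was returned.

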